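# Clamp the print block square in the twin-knob block clamp

### The arm

A 6-joint arm with a two-finger parallel gripper is mounted at the origin on the work surface. World frame = base frame: x ahead of the robot, y to its left, z up, the work surface at z = 0. Lengths are in m, angles in rad, forces in N, time in s.
With the tool pointing down it reaches from about 0.3 to 0.85 m from the base axis. Payload 4.2 kg.
Tool frame: the origin (TCP) lies between the finger pads, 19 mm behind the fingertips; this is the grasp point; z points along the fingers, y is the line along which they close (so a half turn about z gives the same grasp; the last joint's range is limited). The gripper opens to 91 mm and grips with 3 to 60 N. Pads are 32 mm wide; open, the fingers measure 118 mm over their backs; the gripper's body (76 mm by 178 mm) begins 60 mm behind the grasp point.
Start: joints at [1.177, 0.32, 1.565, -0, 1.257, -0.02], TCP at [0.21, 0.535, 0.233] pointing down, gripper open.
Joint ranges: [-3.11, 3.11], [-0.84, 2.01], [0.21, 2.61], [-1.34, 4.49], [0.05, 2.63], [-2.56, 2.56]. Speed limits (rad/s): [2.57, 2.57, 3.14, 3.14, 3.14, 3.14].

### API

Orientations are given as a rotation vector (axis times angle).
In Python, from workcell import monitor, viewer, hand_in gives the robot as it stands.
- The arm moves only by the shell command python3 -m pendant 'ROWS' [FORCE]. ROWS is JSON, a list of rows, each a list of 7 numbers: the shift along the tool's x, y, z in m, then the turn, a rotation vector about the tool's x, y, z in degrees, then the finger opening in m, from 0 to 0.0912. In form: [[dx, dy, dz, ax, ay, az, grip], ...]. A call has 1 to 8 rows; each row is the pose to reach, as a shift and turn from the pose commanded when the call began, along the tool's axes at that moment; what a row does not reach only later rows make up. A row lasts 1/8 s, in which the tool goes at most 62.5 mm and 10.7 degrees, less where a joint would pass 70% of its speed; a pose out of reach is approached as far as the arm can. A call with a gripper value outside its range is refused whole. The fingers move at their own pace and stop on an object; FORCE is the grip in N (left out, the last holds). Time passes only in rows, so rows that repeat a pose let the fingers close. It gives the time, the measured TCP pose, the force, the opening and the grip force at its end, in the units of the state.
- monitor.sense(): the state, without advancing time (a new reading comes with each control period).
- viewer.camera(name): name is "scene" or "top" or "wrist"; returns a dict with "image" (400x640x3 uint8, red, green, blue), "camera_matrix" (3x3 intrinsics, pixels), "pose" (4x4, takes a point from camera to world coordinates); the wrist camera has in their place "tool_from_camera" (4x4, takes a point from camera to tool coordinates, whose origin is the TCP and whose axes are the flange's). Camera axes: x right, y down, z forward; pixel columns grow to the right and rows downward; lengths in m; the calibration is good to about 2 mm. A picture is of the moment at which its call begins: read the wrist's pose just before it. There is no depth.
- hand_in(): hands the job in; it is judged then, once.
The state is a dict: "time_s": time; "joint_pos": joint angles; "joint_velocities": joint speeds; "joint_torque": joint torques, N m; "tool_pos": TCP position; "tcp_rot": TCP orientation; "ft_force": force on the tool from outside, world axes, zero at the start; "moment": the same for the moment, N m; "finger_gap": finger opening in m; "grasp_force": force on a finger pad.
Only numpy, scipy, OpenCV 4.12 (cv2) and the standard library are available. Lean on these libraries where they do the work, as an engineer would, in place of code of your own. Each camera call takes 0.05 s, during which the arm holds its last target. There are 200 camera calls.

### The job

Set the wooden print block down flat in the block clamp, in the middle between the jaw and the back stop, long side along the jaw. Then close the jaw by turning the two knobs alternately in small steps, so that neither end of the jaw ever gets more than about a centimetre ahead of the other, until the block is pinched squarely against the back stop with about 15 newtons (never above 25, or the soft wood dents). Let go at the end and leave everything else on the counter where it stands.

Things in the scene. Friction and masses are not known exactly. Their poses are not given: they have to be found in the camera images.
- block: wooden print block, light wood with a few dark carved lines on top, 50 mm (its x) by 150 mm (its y) by 50 mm high, about 0.26 kg; origin at the centre of its underside. It starts lying on the counter on the robot's left, its long side roughly pointing away from the robot.
- clamp: block clamp fixed to the counter: plywood bed 200 mm (x) by 350 (y), top 12 mm above the counter, with an aluminium gear box (40 mm high, 240 mm between the two) and black knob near each end. Origin: on the counter, midway between the knobs. x: closing direction, from jaw (robot's side) to back stop (far side); y: along the jaw to the left knob. Jaw and stop are 32 mm high
- clamp_seat (a point): point on the top of the bed where the middle of the block's underside is to be set down: 25 mm along the clamp's x from its origin. With the jaw open the pad faces stand at clamp x = -10 mm; the face of the rigid back stop at x = 60 to 70 mm, set differently each time and not measured. So the block (50 mm) has 10 mm of room before it and 10 to 20 mm behind
- jaw: moving jaw, an aluminium bar 206 mm long (y) and 20 mm thick (x), carried at clamp y = +112 and -112 mm by two toothed racks. Origin at its left pivot; axes parallel to the clamp's when square. In front, 50 mm either side of its middle, sit two grey pads, each on a spring of 3 N per mm (9 mm travel, no preload): the squeeze on the block is the sum of both springs
- jaw_mid (a point): middle of the jaw's top face; it stands 26 mm behind the (uncompressed) pad faces
- knob_l (a joint): left knob (clamp y = +142 mm), rad: 0 = open, as at the start; grows clockwise seen from above, moving the jaw's left end 10 mm per rad to the back stop (limit 4.6). Drag 0.13 N m; stays where left; each newton on that end of the jaw adds 0.010 N m to the torque of turning clockwise. Pushing the loose block along, or levering it square while the jaw is askew, can feel like up to 6 N
- knob_r (a joint): angle of the right knob (at clamp y = -142 mm), the same: clockwise from above moves the right end of the jaw 10 mm per rad towards the back stop
- knob_l_grip (a point): on the left knob's axis, 64 mm above the counter: TCP height for gripping it from above. The knob is an upright black ribbed cylinder 38 mm in diameter, 46 to 74 mm above the counter, 6 mm clear of the gear box; it can be gripped across its diameter at any yaw
- knob_r_grip (a point): the same point of the right knob
- shaker: closed orange plastic glitter shaker, 48 mm diameter, 104 mm high, on the right; leave alone
- brush_holder: grey silicone brush holder, 80 mm diameter, 90 mm high with brushes to 195 mm, on the right near the robot; leave alone
- stapler: steel stapler, 150 mm long, on the left; leave alone
- bead_jar: glass jar of wooden beads, 76 mm diameter, 104 mm high, on the left, beyond the block; leave alone
- tape_roll: roll of tape lying flat, 90 mm diameter, 24 mm high, on the left near the robot; leave alone
- brayer: ink roller with a wooden handle lying beyond the clamp, 32 mm high; leave alone

How it is judged:
On the way, in this order (a step that is already met when the one before it is completed fails the run):
1. the block stands flat on the clamp's bed between jaw and back stop, let go, not yet pinched (z of block in the frame of clamp between 0.009 and 0.015 m and x of block in the frame of clamp between 0.01 and 0.048 m and y of block in the frame of clamp between -0.025 and 0.025 m and angle between block's own z axis and vertical below 0.04 rad and contact force between the fingers and block below 0.1 N and contact force between jaw and block below 4 N), for 0.2 s.
2. the jaw pinches the block squarely (contact force between jaw and block above 8 N and angle between the x axis of jaw and the x axis of clamp, either way round below 0.02 rad), for 0.2 s.
At the end, for the whole second after the job is handed in: The block stands flat on the bed (underside within 3 mm of it, tilt under 0.04 rad), its middle within 25 mm of the clamp's middle along the jaw, turned less than 0.03 rad from square, at rest; the jaw is less than 0.02 rad out of square and pinches the block with 8 to 22 N; everything is released (all of step 2 and contact force between jaw and block below 22 N and angle between the x axis of block and the x axis of clamp, either way round below 0.03 rad and z of block in the frame of clamp between 0.009 and 0.015 m and y of block in the frame of clamp between -0.025 and 0.025 m and angle between block's own z axis and vertical below 0.04 rad and linear speed of block below 0.01 m/s); the robot touches nothing.
It fails at once if the jaw squeezes the block with more than 25 N (contact force between jaw and block above 25 N).
It fails at once if the jaw gets more than 0.055 rad out of square (one end about 12 mm ahead of the other) (angle between the x axis of jaw and the x axis of clamp, either way round above 0.055 rad).
It fails at once if a bystander is pushed more than 20 mm (distance of any of shaker, brush_holder, stapler, bead_jar, tape_roll, brayer from where it was at the start of the episode above 0.02 m).
It also fails if it takes over 72 s, if anything falls off the work surface, if the arm or the gripper's body presses on something with over 40 N, if the wrist force passes 120 N, or if a joint passes its speed limit or range.

## Working session

There is one attempt and no reset: what is moved stays moved. The work goes in short steps, Python scripts to look and compute and a shell command to move; the robot and the scene stay as the last step left them, time stands still between calls to the robot, and variables do not carry over. Pictures are saved under pics/ and viewed, at most 10 in all, crops included, and the job is handed in when it is done.

```bash
mkdir -p pics; python3 - <<'E'
from workcell import monitor, viewer
import cv2,numpy as np
s=monitor.sense();print({k:np.round(v,4).tolist() for k,v in s.items()})
for n in("top","scene"):
    c=viewer.camera(n);np.savez(f"{n}.npz",**c);cv2.imwrite(f"pics/{n}0.png",c["image"][:,:,::-1]);print(n,c["camera_matrix"],c["pose"])
E
```

```text
{'time_s': 0.0, 'joint_pos': [1.177, 0.3203, 1.5657, -0.0, 1.2574, -0.02], 'joint_velocities': [-0.0019, -0.0001, 0.0019, 0.0003, -0.0012, -0.0002], 'joint_torque': [-0.0007, -41.2478, -23.1978, 0.0726, 0.0455, -0.0001], 'tool_pos': [0.2098, 0.5349, 0.2319], 'tcp_rot': [-0.5837, -3.0865, 0.0027], 'ft_force': [-0.2097, -0.4473, 0.6632], 'moment': [0.024, 0.015, 0.0117], 'grasp_force': 0.0, 'finger_gap': 0.0913}
top [[401.00736371   0.         324.2293482 ]
 [  0.         401.00736371 203.71657378]
 [  0.           0.           1.        ]] [[ 3.63489184e-02 -9.79399053e-01  1.98635978e-01  3.15811237e-01]
 [-9.99334636e-01 -3.50254125e-02  1.01737727e-02 -1.07313749e-03]
 [-3.00687632e-03 -1.98873618e-01 -9.80020532e-01  1.24196137e+00]
 [ 0.00000000e+00  0.00000000e+00  0.00000000e+00  1.00000000e+00]]
scene [[497.01100235   0.         328.86153976]
 [  0.         497.01100235 202.84670838]
 [  0.           0.           1.        ]] [[ 0.8901417   0.26287866 -0.37221307  1.2053146 ]
 [ 0.45559612 -0.49738727  0.73826694 -1.28343626]
 [ 0.00894057 -0.82674102 -0.56251165  1.03876388]
 [ 0.          0.          0.          1.        ]]
```

View pics/top0.png

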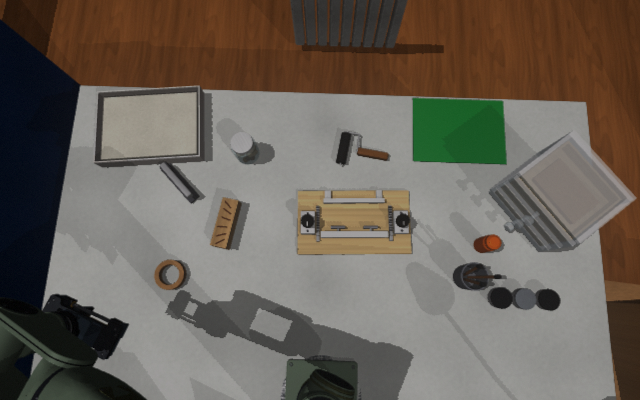

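View pics/scene0.png

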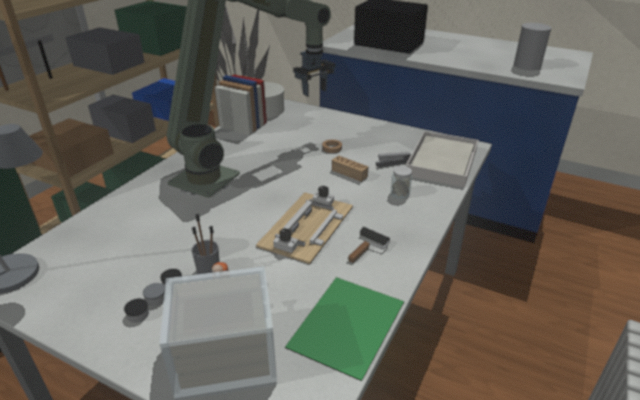

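Top view: block at about (225,223), clamp bed spans (297,190)–(412,254), knobs at (308,222) and (403,221), stop bar at (353,197), jaw at (355,234). Next I'll measure these.

```bash
cat > h.py <<'E'
import numpy as np,cv2
from scipy.spatial.transform import Rotation as R
def ray(uv,K,P,z):
    d=P[:3,:3]@np.linalg.solve(K,[uv[0],uv[1],1.]); o=P[:3,3]
    return o+d*(z-o[2])/d[2]
def wrist():
    from workcell import monitor,viewer
    s=monitor.sense(); c=viewer.camera("wrist")
    T=np.eye(4);T[:3,:3]=R.from_rotvec(s["tcp_rot"]).as_matrix();T[:3,3]=s["tool_pos"]
    return c["image"][:,:,::-1].copy(),c["camera_matrix"],T@c["tool_from_camera"],s
def rel(target,yaw_closing=None):
    """shift in tool axes to world target from current pose"""
    from workcell import monitor
    s=monitor.sense();M=R.from_rotvec(s["tcp_rot"]).as_matrix()
    return M.T@(np.array(target)-s["tool_pos"]),M
E
python3 - <<'E'
from h import *
c=np.load("top.npz");K,P=c["camera_matrix"],c["pose"];im=c["image"][:,:,::-1].copy();hsv=cv2.cvtColor(im,cv2.COLOR_BGR2HSV)
def blobs(m,box):
    z=np.zeros(m.shape,np.uint8);x0,y0,x1,y1=box;z[y0:y1,x0:x1]=m[y0:y1,x0:x1]*255
    cs,_=cv2.findContours(z,cv2.RETR_EXTERNAL,cv2.CHAIN_APPROX_NONE);return sorted(cs,key=cv2.contourArea)[::-1]
wood=(hsv[...,1]>70)&(hsv[...,0]<30)&(hsv[...,2]>60)
b=blobs(wood,(195,180,255,265))[0];r=cv2.minAreaRect(b);print("block",r)
for p in cv2.boxPoints(r):print(p,ray(p,K,P,.05).round(4))
b=blobs(wood,(280,170,430,270))[0];r=cv2.minAreaRect(b);print("bed",r)
for p in cv2.boxPoints(r):print(p,ray(p,K,P,.012).round(4))
dark=hsv[...,2]<50
for bx in((296,205,322,240),(390,205,416,240)):
    k=blobs(dark,bx)[0];m=cv2.minEnclosingCircle(k);print("knob",m,cv2.contourArea(k),ray(m[0],K,P,.074).round(4))
v=cv2.resize(im[170:280,190:430],(800,367),interpolation=cv2.INTER_CUBIC);cv2.imwrite("pics/crop1.png",v)
E
```

```text
block ((223.97720336914062, 222.46060180664062), (16.554824829101562, 50.115386962890625), 14.931418418884277)
[209.52284 244.53944] [0.4214 0.3477 0.05  ]
[222.43571 196.1162 ] [0.5699 0.3221 0.05  ]
[238.43156 200.38176] [0.5584 0.2723 0.05  ]
[225.51869 248.80501] [0.4105 0.2991 0.05  ]
bed ((354.0, 222.5), (63.0, 114.0), 90.0)
[297. 191.] [0.6029 0.0989 0.012 ]
[411. 191.] [ 0.6157 -0.2598  0.012 ]
[411. 254.] [ 0.4182 -0.2585  0.012 ]
[297. 254.] [0.4056 0.0891 0.012 ]
knob ((307.5, 220.07142639160156), 7.0891852378845215) 110.5 [0.5016 0.0585 0.074 ]
knob ((402.1666564941406, 219.8333282470703), 6.9323225021362305) 118.0 [ 0.5123 -0.2202  0.074 ]
```

View pics/crop1.png

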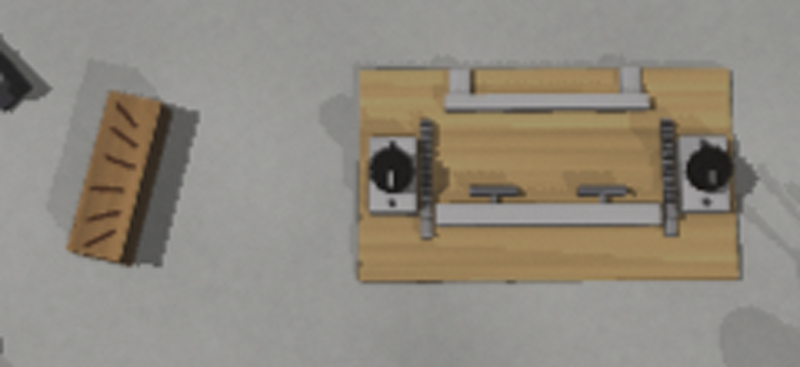

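The crop shows the block (crop 70–165, 90–265), both knobs on grey gear boxes at (390,168) and (710,167), the jaw bar at row 214 and the stop at row 101. Sizes agree (block 150×50 mm, knobs 279 mm apart vs 284). Next, a closer look over the block.

```bash
python3 -c "
from h import *
d,M=rel([.44,.31,.26]);print(d.round(4),M.round(3))"
```

```text
[-0.2964 -0.1254 -0.0278] [[-0.931  0.365 -0.001]
 [ 0.365  0.931 -0.001]
 [-0.    -0.002 -1.   ]]
```

```bash
python3 -m pendant '[[-0.296,-0.125,-0.03,0,0,-11.6,0.0912],[-0.296,-0.125,-0.03,0,0,-11.6,0.0912],[-0.296,-0.125,-0.03,0,0,-11.6,0.0912],[-0.296,-0.125,-0.03,0,0,-11.6,0.0912],[-0.296,-0.125,-0.03,0,0,-11.6,0.0912],[-0.296,-0.125,-0.03,0,0,-11.6,0.0912],[-0.296,-0.125,-0.03,0,0,-11.6,0.0912]]'
python3 - <<'E'
from h import *
from workcell import viewer
im,K,P,s=wrist();np.savez("w1.npz",im=im,K=K,P=P);cv2.imwrite("pics/w1.png",im)
c=viewer.camera("wrist");print(c["tool_from_camera"].round(3),K.round(0).tolist(),s["tool_pos"])
E
```

```text
time_s: 0.98
tool_pos: [0.4399, 0.3105, 0.2624]
tcp_rot: [-0.272, -3.129, -0.0]
ft_force: [-1.0, -0.5, 0.1]
finger_gap: 0.0911
grasp_force: 0.0
[[-0.    -0.964 -0.264  0.074]
 [ 1.    -0.     0.     0.   ]
 [-0.    -0.264  0.964 -0.152]
 [ 0.     0.     0.     1.   ]] [[356.0, 0.0, 320.0], [0.0, 356.0, 206.0], [0.0, 0.0, 1.0]] [0.43993332 0.31053354 0.2623742 ]
```

View pics/w1.png

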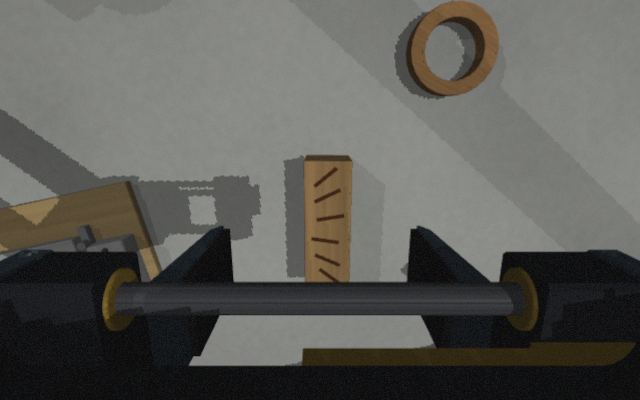

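The wrist view (up = towards the robot) shows the block top from col 305 to 352, its near end at row ~160, with the tape at (453,48). The block is aligned with the fingers.

```bash
python3 - <<'E'
from h import *
f=np.load("w1.npz");im,K,P=f["im"],f["K"],f["P"];hsv=cv2.cvtColor(im,cv2.COLOR_BGR2HSV)
m=((hsv[...,1]>70)&(hsv[...,0]<30)&(hsv[...,2]>110)).astype(np.uint8)*255
m[:150]=0;m[275:]=0;m[:,:280]=0;m[:,380:]=0
m=cv2.morphologyEx(m,cv2.MORPH_CLOSE,np.ones((9,9)))
L=[];Rr=[]
for r in range(170,270,4):
    c=np.flatnonzero(m[r]);L.append(ray((c[0]-.5,r),K,P,.05)[:2]);Rr.append(ray((c[-1]+.5,r),K,P,.05)[:2])
for e in(L,Rr):
    v=cv2.fitLine(np.array(e,np.float32),cv2.DIST_L2,0,.01,.01).ravel();print(v,np.degrees(np.arctan2(v[1],v[0])))
print(np.linalg.norm(np.array(L)-Rr,axis=1).mean(), np.mean([L,Rr],axis=(0,1)))
rows=[np.flatnonzero(m[:,c])[0] for c in range(312,345,4)];print(rows)
print(ray((328,np.median(rows)),K,P,.05),ray((328,160),K,P,.05))
E
```

```text
[ 0.9845509  -0.17509875  0.47598624  0.28776455] -10.084405
[ 0.9842225  -0.17693539  0.48450875  0.3363681 ] -10.191305
0.04934510847925131 [0.48024749 0.31206634]
[np.int64(161), np.int64(161), np.int64(161), np.int64(161), np.int64(162), np.int64(162), np.int64(162), np.int64(162), np.int64(162)]
[0.42036462 0.32290714 0.05      ] [0.41833798 0.32324956 0.05      ]
```

```bash
python3 -c "
from h import *
d,M=rel([.493,.3098,.045]);print(d.round(4))"
```

```text
[-0.0539  0.0074  0.2173]
```

```bash
python3 -m pendant '[[-0.054,0.007,0.06,0,0,0,0.0912],[-0.054,0.007,0.12,0,0,0,0.0912],[-0.054,0.007,0.17,0,0,0,0.0912],[-0.054,0.007,0.20,0,0,0,0.0912],[-0.054,0.007,0.216,0,0,0,0.0912],[-0.054,0.007,0.216,0,0,0,0.04],[-0.054,0.007,0.216,0,0,0,0.04],[-0.054,0.007,0.216,0,0,0,0.04]]' 25
python3 -m pendant '[[0,0,0,0,0,0,0.04],[0,0,0,0,0,0,0.04],[0,0,0,0,0,0,0.04]]' 25
```

```text
time_s: 2.08
tool_pos: [0.4951, 0.3092, 0.0483]
tcp_rot: [0.268, 3.128, 0.003]
ft_force: [-0.9, -0.3, 0.4]
finger_gap: 0.0643
grasp_force: 0.0
time_s: 2.45
tool_pos: [0.4947, 0.3088, 0.0476]
tcp_rot: [0.269, 3.129, 0.001]
ft_force: [-0.5, -0.1, 5.5]
finger_gap: 0.0495
grasp_force: 25.0
```

```bash
python3 -m pendant '[[0,0,-0.05,0,0,0,0.04],[0,0,-0.1,0,0,0,0.04],[-0.151,-0.369,-0.232,0,0,0,0.04],[-0.151,-0.369,-0.232,0,0,0,0.04],[-0.151,-0.369,-0.232,0,0,0,0.04],[-0.151,-0.369,-0.232,0,0,0,0.04],[-0.151,-0.369,-0.232,0,0,0,0.04],[-0.151,-0.369,-0.232,0,0,0,0.04]]' 25
python3 -m pendant '[[0,0,0,0,0,0,0.04],[0,0,0,0,0,0,0.04],[0,0,0,0,0,0,0.04],[0,0,0,0,0,0,0.04]]' 25
python3 - <<'E'
from h import *
im,K,P,s=wrist();np.savez("w2.npz",im=im,K=K,P=P,s=np.r_[s["tool_pos"],s["tcp_rot"]]);cv2.imwrite("pics/w2.png",im)
E
```

```text
time_s: 3.45
tool_pos: [0.5706, -0.041, 0.2642]
tcp_rot: [-0.269, -3.128, -0.0]
ft_force: [0.5, -0.6, -2.5]
finger_gap: 0.0495
grasp_force: 25.0
time_s: 3.95
tool_pos: [0.5706, -0.0378, 0.264]
tcp_rot: [-0.266, -3.129, -0.0]
ft_force: [-0.5, -0.4, -3.7]
finger_gap: 0.0501
grasp_force: 25.0
```

View pics/w2.png

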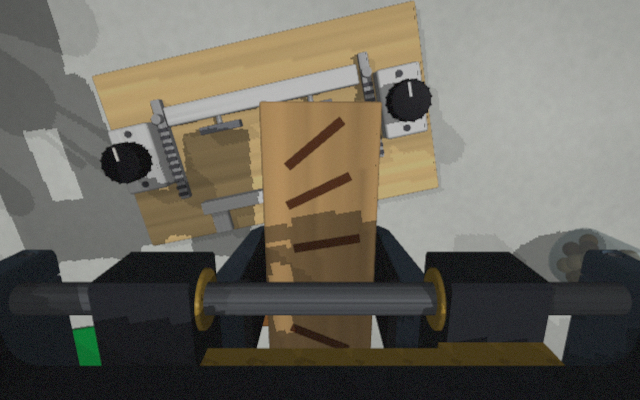

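The wrist view shows the clamp around the held block: left knob at (409,100), right knob at (127,161), bed corners at (94,76), (414,2), (438,186) and (150,245).

```bash
python3 - <<'E'
from h import *
f=np.load("w2.npz");im,K,P=f["im"],f["K"],f["P"];hsv=cv2.cvtColor(im,cv2.COLOR_BGR2HSV)
c=[ray(p,K,P,.012)[:2] for p in((94,76),(414,2),(438,186),(150,245))];c=np.array(c)
print(c.round(4).tolist(),[np.linalg.norm(c[i]-c[i-1]).round(4) for i in range(4)],c.mean(0))
y=(c[1]-c[0]);print("bed yaw",np.degrees(np.arctan2(-y[0],y[1])))
g=np.float64(hsv[...,2])
ks=[]
for x0,y0,x1,y1 in((375,70,440,130),(95,135,160,190)):
    m=np.zeros(g.shape,np.uint8);m[y0:y1,x0:x1]=(g[y0:y1,x0:x1]<45)*255
    m=cv2.morphologyEx(cv2.morphologyEx(m,cv2.MORPH_OPEN,np.ones((5,5))),cv2.MORPH_CLOSE,np.ones((7,7)))
    k=max(cv2.findContours(m,0,1)[0],key=cv2.contourArea);(u,v),r=cv2.minEnclosingCircle(k);b=cv2.boundingRect(k)
    # distance to true silhouette: fit cylinder axis by hull of two discs: use mid height
    q=ray((u,v),K,P,.062);ks.append(q);print("knob",(u,v),r,b,q.round(4))
d=ks[0]-ks[1];print(np.linalg.norm(d),np.degrees(np.arctan2(-d[0],d[1])),(ks[0]+ks[1])/2)
E
```

```text
[[0.4234, -0.2572], [0.4105, 0.0873], [0.6058, 0.0956], [0.6198, -0.2547]] [np.float64(0.1964), np.float64(0.3448), np.float64(0.1955), np.float64(0.3506)] [ 0.51489065 -0.08225839]
bed yaw 2.1561634940579113
knob (406.0467529296875, 101.63668823242188) 20.810773849487305 (387, 83, 36, 38) [0.505  0.0574 0.062 ]
knob (126.0, 162.0) 24.738733291625977 (102, 143, 49, 40) [ 0.5154 -0.224   0.062 ]
0.28152815009068494 2.111886605441518 [ 0.51021357 -0.08331249  0.062     ]
```

```bash
python3 -m pendant '[[0.027,-0.049,0.0,0,0,78.2,0.04],[0.027,-0.049,0.0,0,0,78.2,0.04],[0.027,-0.049,0.0,0,0,78.2,0.04],[0.027,-0.049,0.05,0,0,78.2,0.04],[0.027,-0.049,0.1,0,0,78.2,0.04],[0.027,-0.049,0.114,0,0,78.2,0.04],[0.027,-0.049,0.114,0,0,78.2,0.04],[0.027,-0.049,0.114,0,0,78.2,0.04]]' 25
python3 -m pendant '[[0,0,0,0,0,0,0.04],[0,0,0,0,0,0,0.04]]' 25
python3 - <<'E'
from h import *
d,M=rel([.536,-.0816,.062]);print(d.round(4),"closing yaw",np.degrees(np.arctan2(M[1,1],M[0,1])),M.round(4))
E
```

```text
time_s: 5.0
tool_pos: [0.536, -0.0821, 0.1503]
tcp_rot: [-2.184, -2.258, 0.0]
ft_force: [-0.9, 0.0, -2.2]
finger_gap: 0.05
grasp_force: 25.0
time_s: 5.25
tool_pos: [0.5361, -0.0824, 0.1507]
tcp_rot: [2.181, 2.261, 0.0]
ft_force: [-0.3, 0.1, -2.4]
finger_gap: 0.0499
grasp_force: 25.0
[ 0.0008 -0.0001  0.0887] closing yaw 2.0596029636911046 [[-3.590e-02  9.994e-01  3.000e-04]
 [ 9.994e-01  3.590e-02  0.000e+00]
 [ 0.000e+00  3.000e-04 -1.000e+00]]
```

```bash
python3 -m pendant '[[0,0,0.03,0,0,0,0.04],[0,0,0.055,0,0,0,0.04],[0,0,0.07,0,0,0,0.04],[0,0,0.08,0,0,0,0.04],[0,0,0.085,0,0,0,0.04],[0,0,0.088,0,0,0,0.04],[0,0,0.090,0,0,0,0.04],[0,0,0.090,0,0,0,0.04]]' 25
```

```text
time_s: 6.25
tool_pos: [0.5362, -0.0828, 0.0608]
tcp_rot: [2.182, 2.259, 0.001]
ft_force: [-0.3, -0.3, -2.3]
finger_gap: 0.05
grasp_force: 25.0
```

```bash
python3 -m pendant '[[0,0,0.001,0,0,0,0.04],[0,0,0.002,0,0,0,0.04],[0,0,0.002,0,0,0,0.04]]' 25; python3 - <<'E'
from h import *
from workcell import viewer
c=viewer.camera("scene");cv2.imwrite("pics/s2.png",cv2.resize(c["image"][160:280,240:400,::-1],(800,600),interpolation=cv2.INTER_CUBIC))
E
```

```text
time_s: 6.62
tool_pos: [0.5362, -0.0828, 0.0595]
tcp_rot: [2.182, 2.259, 0.001]
ft_force: [-2.6, 1.6, 5.2]
finger_gap: 0.0494
grasp_force: 25.0
```

View pics/s2.png

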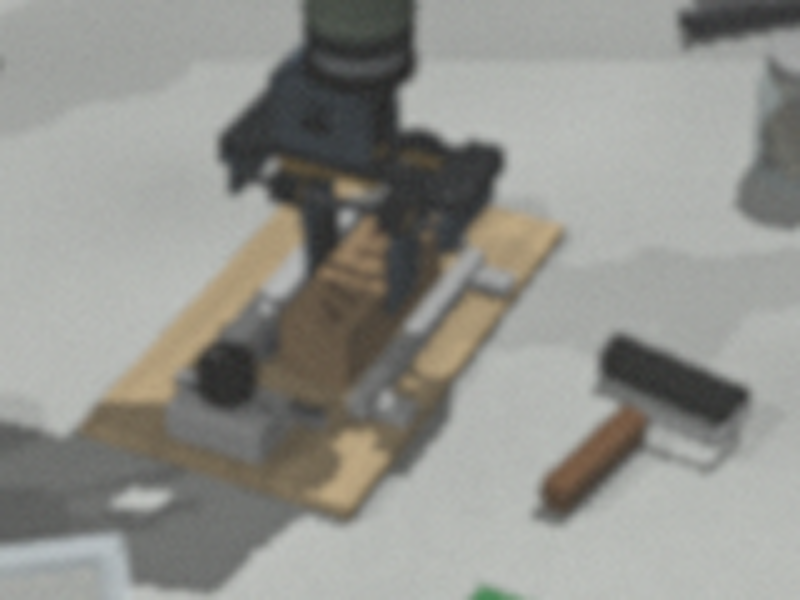

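The block sits on the bed between jaw and stop (contact +5 N at the expected height), clear of both. Releasing.

```bash
python3 -m pendant '[[0,0,0,0,0,0,0.06],[0,0,0,0,0,0,0.064],[0,0,0,0,0,0,0.064],[0,0,-0.02,0,0,0,0.064],[0,0,-0.06,0,0,0,0.064],[0,0,-0.11,0,0,0,0.064],[0,0,-0.17,0,0,0,0.064],[0,0,-0.22,0,0,0,0.064]]' 25
python3 -m pendant '[[-0.06,0,0,0,0,0,0.064],[-0.1,0,0,0,0,0,0.064],[-0.1,0,0,0,0,0,0.064],[-0.1,0,0,0,0,0,0.064]]' 25
python3 - <<'E'
from h import *
im,K,P,s=wrist();np.savez("w3.npz",im=im,K=K,P=P,s=np.r_[s["tool_pos"],s["tcp_rot"]]);cv2.imwrite("pics/w3.png",im)
E
```

```text
time_s: 7.68
tool_pos: [0.5361, -0.0828, 0.2809]
tcp_rot: [2.182, 2.259, 0.002]
ft_force: [0.1, -1.1, -0.1]
finger_gap: 0.0639
grasp_force: 0.0
time_s: 8.18
tool_pos: [0.5393, -0.1822, 0.2782]
tcp_rot: [-2.182, -2.258, -0.001]
ft_force: [-0.6, -0.1, 0.6]
finger_gap: 0.0641
grasp_force: 0.0
```

View pics/w3.png

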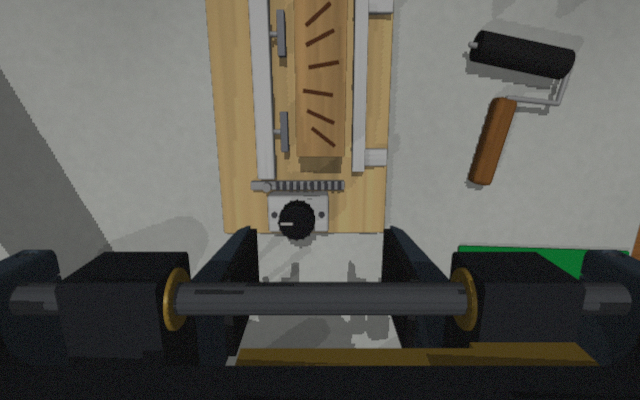

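The block stands square between the pads (faces at col ~286) and stop (face col ~354). The right knob is at (297,220).

```bash
python3 - <<'E'
from h import *
f=np.load("w3.npz");im,K,P=f["im"],f["K"],f["P"];hsv=cv2.cvtColor(im,cv2.COLOR_BGR2HSV)
o=np.array([.511,-.0825]);a=np.radians(2.1);X=np.array([np.cos(a),np.sin(a)]);Y=np.array([-X[1],X[0]])
def q(n,p,z):
    w=ray(p,K,P,z)[:2];print(n,w.round(4),"clamp",((w-o)@X).round(4),((w-o)@Y).round(4))
q("blkTopL",(299,155),.062);q("blkTopR",(342,155),.062);q("blkTopL2",(302,20),.062);q("blkTopR2",(350,20),.062)
q("pad",(286,130),.03);q("stop32",(354,155),.032);q("stop44",(354,155),.044);q("jawback",(256,165),.032)
q("jawback44",(256,165),.044)
for z in(.012,):
  q("bedNear",(224,233),z);q("bedFar",(384,233),z)
m=np.zeros(im.shape[:2],np.uint8);m[190:245,265:330]=(hsv[190:245,265:330,2]<45)*255
m=cv2.morphologyEx(cv2.morphologyEx(m,cv2.MORPH_OPEN,np.ones((5,5))),cv2.MORPH_CLOSE,np.ones((7,7)))
k=max(cv2.findContours(m,0,1)[0],key=cv2.contourArea);c,r=cv2.minEnclosingCircle(k);print(c,r,cv2.boundingRect(k))
q("knob74",c,.074);q("knob62",c,.062)
E
```

```text
blkTopL [ 0.5172 -0.1541] clamp 0.0035 -0.0718
blkTopR [ 0.5615 -0.1526] clamp 0.0479 -0.0719
blkTopL2 [ 0.5176 -0.0277] clamp 0.0086 0.0545
blkTopR2 [ 0.5627 -0.0262] clamp 0.0537 0.0544
pad [ 0.5006 -0.1312] clamp -0.0122 -0.0483
stop32 [ 0.5769 -0.1558] clamp 0.0631 -0.0757
stop44 [ 0.5757 -0.1544] clamp 0.062 -0.0742
jawback [ 0.4674 -0.1708] clamp -0.0468 -0.0866
jawback44 [ 0.4695 -0.1689] clamp -0.0446 -0.0848
bedNear [ 0.423  -0.2604] clamp -0.0944 -0.1745
bedFar [ 0.6219 -0.2536] clamp 0.1045 -0.175
(296.5, 220.0) 19.52572250366211 (280, 201, 35, 38)
knob74 [ 0.5165 -0.2207] clamp 0.0004 -0.1383
knob62 [ 0.5158 -0.2245] clamp -0.0004 -0.1421
```

```bash
python3 -m pendant '[[-0.0415,-0.025,0.05,0,0,0,0.06],[-0.0415,-0.025,0.10,0,0,0,0.06],[-0.0415,-0.025,0.15,0,0,0,0.06],[-0.0415,-0.025,0.19,0,0,0,0.06],[-0.0415,-0.025,0.214,0,0,0,0.06],[-0.0415,-0.025,0.214,0,0,0,0.06],[-0.0415,-0.025,0.214,0,0,0,0.03],[-0.0415,-0.025,0.214,0,0,0,0.03]]' 45
python3 -m pendant '[[0,0,0,0,0,0,0.03],[0,0,0,0,0,0,0.03],[0,0,0,0,0,0,0.03]]' 45; python3 -c "
from h import *
from workcell import monitor;s=monitor.sense();print(s['moment'],s['joint_pos'][5])"
```

```text
time_s: 9.22
tool_pos: [0.5169, -0.2251, 0.0661]
tcp_rot: [2.18, 2.258, 0.002]
ft_force: [-0.5, 0.2, 0.1]
finger_gap: 0.0431
grasp_force: 0.0
time_s: 9.6
tool_pos: [0.5154, -0.2252, 0.0658]
tcp_rot: [-2.182, -2.26, 0.001]
ft_force: [-3.1, 0.0, 5.6]
finger_gap: 0.0374
grasp_force: 45.0
[-0.04537754  0.81585674  0.07475242] -0.4667547506449888
```

```bash
python3 -m pendant '[[0,-0.001,0,0,0,10,0.03],[0,-0.001,0,0,0,20,0.03],[0,-0.001,0,0,0,30,0.03],[0,-0.001,0,0,0,40,0.03],[0,-0.001,0,0,0,40,0.03],[0,-0.001,0,0,0,40,0.03]]' 45; cat > m.py <<'E'
from h import *
from workcell import monitor
s=monitor.sense();M=R.from_rotvec(s["tcp_rot"]).as_matrix()
print("moment",np.round(s["moment"],3),"tau",np.round(s["joint_torque"],3)[3:],"yaw",round(np.degrees(np.arctan2(M[1,1],M[0,1])),2),"j6",round(s["joint_pos"][5],3))
E
python3 m.py
```

```text
time_s: 10.35
tool_pos: [0.5151, -0.2251, 0.0658]
tcp_rot: [2.823, 1.377, 0.002]
ft_force: [-1.8, 0.7, 5.5]
finger_gap: 0.037
grasp_force: 45.0
moment [ 0.083  0.595 -0.092] tau [ 0.006 -0.751 -0.126] yaw -38.0 j6 0.23
```

```bash
python3 -m pendant '[[0,0,0,0,0,0,0.06],[0,0,-0.015,0,0,0,0.06],[0,0,-0.05,0,0,0,0.06],[0.2172,-0.183,-0.05,0,0,-40,0.06],[0.2172,-0.183,-0.05,0,0,-40,0.06],[0.2172,-0.183,-0.05,0,0,-40,0.06],[0.2172,-0.183,-0.05,0,0,-40,0.06],[0.2172,-0.183,-0.05,0,0,-40,0.06]]' 45
python3 -m pendant '[[0,0,0,0,0,0,0.06],[0,0,0,0,0,0,0.06]]' 45
python3 -c "
from h import *
print(rel([.5049,.0586,.064])[0].round(4))"; python3 m.py
```

```text
time_s: 11.35
tool_pos: [0.5046, 0.0615, 0.1158]
tcp_rot: [2.178, 2.263, 0.003]
ft_force: [0.7, -1.0, -0.4]
finger_gap: 0.06
grasp_force: 0.0
time_s: 11.6
tool_pos: [0.5049, 0.0583, 0.1152]
tcp_rot: [2.182, 2.259, 0.001]
ft_force: [-0.3, -0.6, 0.1]
finger_gap: 0.0601
grasp_force: 0.0
[ 0.0003 -0.      0.0512]
moment [-0.066  0.039  0.019] tau [ 0.106  0.029 -0.001] yaw 2.0 j6 0.058
```

```bash
python3 -m pendant '[[0,0,0.03,0,0,0,0.06],[0,0,0.05,0,0,0,0.06],[0,0,0.0505,0,0,0,0.03],[0,0,0.0505,0,0,0,0.03],[0,0,0.0505,0,0,0,0.03],[0,0,0.0505,0,0,0,0.03]]' 45;python3 m.py
python3 -m pendant '[[0,0,0,0,0,10,0.03],[0,0,0,0,0,20,0.03],[0,0,0,0,0,30,0.03],[0,0,0,0,0,40,0.03],[0,0,0,0,0,50,0.03],[0,0,0,0,0,60,0.03],[0,0,0,0,0,70,0.03],[0,0,0,0,0,80,0.03]]' 45;python3 m.py
```

```text
time_s: 12.35
tool_pos: [0.5037, 0.0581, 0.0648]
tcp_rot: [-2.182, -2.26, 0.003]
ft_force: [-3.8, -4.1, 6.8]
finger_gap: 0.037
grasp_force: 45.0
moment [-0.797  0.904 -0.041] tau [ 0.77  -1.56  -0.064] yaw 2.0 j6 0.059
time_s: 13.35
tool_pos: [0.5029, 0.0587, 0.0648]
tcp_rot: [-3.125, -0.32, 0.005]
ft_force: [-6.3, -1.0, 7.1]
finger_gap: 0.0371
grasp_force: 45.0
moment [-0.124  1.319  0.151] tau [ 0.09  -2.169 -0.997] yaw -78.31 j6 1.46
```

```bash
python3 -m pendant '[[0,0,0,0,0,0,0.06],[0,0,-0.015,0,0,0,0.06],[0,0,-0.05,0,0,0,0.06],[-0.0476,0.280,-0.05,0,0,-50,0.06],[-0.0476,0.280,-0.05,0,0,-50,0.06],[-0.0476,0.280,-0.05,0,0,-50,0.06],[-0.0476,0.280,-0.05,0,0,-50,0.06],[-0.0476,0.280,-0.05,0,0,-50,0.06]]' 45;
python3 -m pendant '[[0,0,0,0,0,0,0.06]]' 45
python3 -c "
from h import *
print(rel([.5152,-.2252,.065])[0].round(4))"; python3 m.py
```

```text
time_s: 14.35
tool_pos: [0.5173, -0.2249, 0.1156]
tcp_rot: [2.7, 1.6, 0.004]
ft_force: [1.1, -0.9, -0.2]
finger_gap: 0.06
grasp_force: 0.0
time_s: 14.48
tool_pos: [0.5173, -0.2266, 0.1153]
tcp_rot: [2.708, 1.585, 0.003]
ft_force: [-0.1, 0.3, -0.0]
finger_gap: 0.0597
grasp_force: 0.0
[ 0.0002 -0.0028  0.0503]
moment [-0.075  0.134  0.006] tau [-0.214 -0.115 -0.489] yaw -29.32 j6 0.079
```

```bash
python3 -m pendant '[[0,-0.0025,0.03,0,0,0,0.06],[0,-0.0025,0.05,0,0,0,0.06],[0,-0.0025,0.0505,0,0,0,0.03],[0,-0.0025,0.0505,0,0,0,0.03],[0,-0.0025,0.0505,0,0,0,0.03],[0,-0.0025,0.0505,0,0,0,0.03]]' 45;python3 m.py
python3 -m pendant '[[0,0,0,0,0,10,0.03],[0,0,0,0,0,20,0.03],[0,0,0,0,0,30,0.03],[0,0,0,0,0,40,0.03],[0,0,0,0,0,50,0.03],[0,0,0,0,0,60,0.03]]' 45;python3 m.py
```

```text
time_s: 15.22
tool_pos: [0.5167, -0.2221, 0.0651]
tcp_rot: [2.704, 1.589, 0.007]
ft_force: [5.6, -1.4, -1.4]
finger_gap: 0.0375
grasp_force: 45.0
moment [-0.229 -0.663  0.05 ] tau [-0.127  1.446  0.074] yaw -29.1 j6 0.081
time_s: 15.98
tool_pos: [0.5182, -0.2246, 0.0651]
tcp_rot: [3.134, 0.018, 0.015]
ft_force: [6.9, -9.1, -7.8]
finger_gap: 0.0367
grasp_force: 45.0
moment [-1.646 -0.945  0.181] tau [ 1.519  3.047 -0.967] yaw -89.34 j6 1.133
```

```bash
python3 -m pendant '[[0,0,0,0,0,0,0.06],[0,0,-0.015,0,0,0,0.06],[0,0,-0.05,0,0,0,0.06],[-0.012,-0.284,-0.05,0,0,-50,0.06],[-0.012,-0.284,-0.05,0,0,-50,0.06],[-0.012,-0.284,-0.05,0,0,-50,0.06],[-0.012,-0.284,-0.05,0,0,-50,0.06],[-0.012,-0.284,-0.05,0,0,-50,0.06]]' 45;
python3 -m pendant '[[-0.012,0,0,0,0,0,0.06]]' 45
python3 -c "
from h import *
print(rel([.5033,.0587,.065])[0].round(4))"; python3 m.py
```

```text
time_s: 16.98
tool_pos: [0.4969, 0.0653, 0.1151]
tcp_rot: [-2.832, -1.36, -0.002]
ft_force: [1.5, -0.1, 0.2]
finger_gap: 0.0602
grasp_force: 0.0
time_s: 17.1
tool_pos: [0.4901, 0.0555, 0.1149]
tcp_rot: [2.833, 1.357, 0.003]
ft_force: [0.2, -1.2, 0.6]
finger_gap: 0.0602
grasp_force: 0.0
[0.0107 0.0083 0.05  ]
moment [-0.163  0.095  0.005] tau [ 0.293 -0.03   0.046] yaw -38.81 j6 0.766
```

```bash
python3 -m pendant '[[0.0107,0.008,0.01,0,0,0,0.06],[0.0107,0.008,0.035,0,0,0,0.06],[0.0107,0.008,0.050,0,0,0,0.06],[0.0107,0.008,0.0505,0,0,0,0.03],[0.0107,0.008,0.0505,0,0,0,0.03],[0.0107,0.008,0.0505,0,0,0,0.03],[0.0107,0.008,0.0505,0,0,0,0.03]]' 45;python3 m.py
python3 -m pendant '[[0,0,0,0,0,10,0.03],[0,0,0,0,0,20,0.03],[0,0,0,0,0,30,0.03]]' 45;python3 m.py
python3 -m pendant '[[0,0,0,0,0,10,0.03]]' 45;python3 m.py
```

```text
time_s: 17.98
tool_pos: [0.5023, 0.057, 0.0635]
tcp_rot: [-2.836, -1.348, 0.001]
ft_force: [-3.8, 4.3, 2.0]
finger_gap: 0.0374
grasp_force: 45.0
moment [ 0.668  0.643 -0.062] tau [-1.092 -0.897 -0.113] yaw -39.17 j6 0.772
time_s: 18.35
tool_pos: [0.5015, 0.058, 0.0635]
tcp_rot: [-3.088, -0.559, 0.003]
ft_force: [-5.0, 9.9, 2.5]
finger_gap: 0.0373
grasp_force: 45.0
moment [1.598 0.983 0.182] tau [-2.031 -1.345 -0.973] yaw -69.48 j6 1.3
time_s: 18.48
tool_pos: [0.5015, 0.0583, 0.0635]
tcp_rot: [-3.125, -0.287, 0.004]
ft_force: [-5.3, 9.9, 2.3]
finger_gap: 0.0371
grasp_force: 45.0
moment [1.815 1.031 0.107] tau [-2.387 -1.373 -0.971] yaw -79.5 j6 1.475
```

```bash
python3 -m pendant '[[0,0,0,0,0,0,0.06],[0,0,-0.015,0,0,0,0.06],[0,0,-0.05,0,0,0,0.06],[-0.0386,0.280,-0.05,0,0,-50,0.06],[-0.0386,0.280,-0.05,0,0,-50,0.06],[-0.0386,0.280,-0.05,0,0,-50,0.06],[-0.0386,0.280,-0.05,0,0,-50,0.06],[-0.0386,0.280,-0.05,0,0,-50,0.06]]' 45;
python3 -m pendant '[[0,0,0,0,0,0,0.06]]' 45
python3 -c "
from h import *
print(rel([.5155,-.2246,.065])[0].round(4))"; python3 m.py
```

```text
time_s: 19.48
tool_pos: [0.5186, -0.2271, 0.1148]
tcp_rot: [2.714, 1.577, 0.002]
ft_force: [1.3, 0.2, -0.4]
finger_gap: 0.0599
grasp_force: 0.0
time_s: 19.6
tool_pos: [0.5187, -0.2287, 0.1145]
tcp_rot: [2.721, 1.562, 0.002]
ft_force: [0.6, 0.1, -0.2]
finger_gap: 0.0604
grasp_force: 0.0
[ 0.0019 -0.0051  0.0494]
moment [-0.035  0.088 -0.02 ] tau [-0.202 -0.122 -0.492] yaw -30.27 j6 0.094
```

Then step R by 20° and look from above at the same place as before.

```bash
python3 -m pendant '[[0.002,-0.005,0.01,0,0,0,0.06],[0.002,-0.005,0.035,0,0,0,0.06],[0.002,-0.005,0.0495,0,0,0,0.06],[0.002,-0.005,0.0495,0,0,0,0.03],[0.002,-0.005,0.0495,0,0,0,0.03],[0.002,-0.005,0.0495,0,0,0,0.03],[0.002,-0.005,0.0495,0,0,0,0.03]]' 45;python3 m.py
python3 -m pendant '[[0,0,0,0,0,7,0.03],[0,0,0,0,0,14,0.03]]' 45;python3 m.py
python3 -m pendant '[[0,0,0,0,0,6,0.03]]' 45;python3 m.py
```

```text
time_s: 20.48
tool_pos: [0.5174, -0.221, 0.0646]
tcp_rot: [2.716, 1.568, 0.007]
ft_force: [5.0, -2.0, -4.4]
finger_gap: 0.0371
grasp_force: 45.0
moment [-0.302 -0.657  0.12 ] tau [-0.053  1.593  0.084] yaw -30.02 j6 0.099
time_s: 20.72
tool_pos: [0.5182, -0.2216, 0.0646]
tcp_rot: [2.888, 1.219, 0.009]
ft_force: [7.0, -3.8, -7.0]
finger_gap: 0.0371
grasp_force: 45.0
moment [-0.582 -0.949  0.186] tau [ 0.247  2.404 -0.623] yaw -44.22 j6 0.348
time_s: 20.85
tool_pos: [0.5185, -0.2219, 0.0646]
tcp_rot: [2.947, 1.067, 0.011]
ft_force: [7.7, -5.2, -8.3]
finger_gap: 0.0372
grasp_force: 45.0
moment [-0.748 -1.047  0.235] tau [ 0.39   2.628 -0.479] yaw -50.19 j6 0.452
```

```bash
python3 -m pendant '[[0,0,0,0,0,0,0.06],[0,0,-0.015,0,0,0,0.06],[0.0417,-0.0173,-0.07,0,0,-52,0.06],[0.0417,-0.0173,-0.13,0,0,-52,0.06],[0.0417,-0.0173,-0.19,0,0,-52,0.06],[0.0417,-0.0173,-0.214,0,0,-52,0.06],[0.0417,-0.0173,-0.214,0,0,-52,0.06],[0.0417,-0.0173,-0.214,0,0,-52,0.06]]' 45;
python3 -m pendant '[[0,0,0,0,0,0,0.06]]' 45
python3 - <<'E'
from h import *
im,K,P,s=wrist();np.savez("w4.npz",im=im,K=K,P=P,s=np.r_[s["tool_pos"],s["tcp_rot"]]);cv2.imwrite("pics/w4.png",cv2.resize(im[0:230,220:420],(520,598),interpolation=cv2.INTER_CUBIC))
E
```

```text
time_s: 21.85
tool_pos: [0.535, -0.1797, 0.2791]
tcp_rot: [2.184, 2.257, 0.001]
ft_force: [-0.8, 0.0, -0.4]
finger_gap: 0.0598
grasp_force: 0.0
time_s: 21.98
tool_pos: [0.535, -0.1798, 0.2778]
tcp_rot: [-2.185, -2.257, 0.0]
ft_force: [-0.9, 0.2, 0.4]
finger_gap: 0.0597
grasp_force: 0.0
```

View pics/w4.png

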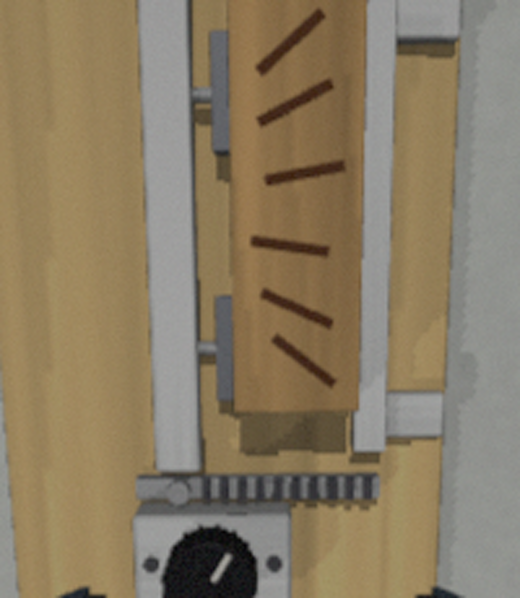

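The crop shows jaw square, both pads against the block, and the block's far edge (crop col ~357) close to the stop's face (~353). Checking the gap numerically.

```bash
python3 - <<'E'
from h import *
f=np.load("w4.npz");K,P=f["K"],f["P"]
o=np.array([.5105,-.0825]);a=np.radians(2.1);X=np.array([np.cos(a),np.sin(a)]);Y=np.array([-X[1],X[0]])
def q(n,p,z):
    w=ray((220+p[0]/2.6,p[1]/2.6),K,P,z)[:2];print(n,"clamp",((w-o)@X).round(4),((w-o)@Y).round(4))
q("blkL",(235,410),.062);q("blkR",(357,410),.062);q("blkL far",(229,20),.062);q("blkR far",(366,20),.062)
for z in(.032,.044):
  q(f"stop {z}",(352,440),z);q("stopback",(385,440),z);q("jawfront",(199,465),z);q("jawback",(157,465),z);q("jawfront far",(193,100),z)
  q("padback",(217,380),z);q("padback far",(212,130),z)
q("knobtip",(210,575),.074)
E
```

```text
blkL clamp 0.0117 -0.0721
blkR clamp 0.0601 -0.0723
blkL far clamp 0.0112 0.0672
blkR far clamp 0.0601 0.067
stop 0.032 clamp 0.0614 -0.0893
stopback clamp 0.0757 -0.0894
jawfront clamp -0.0051 -0.1
jawback clamp -0.0234 -0.0999
jawfront far clamp -0.0043 0.0463
padback clamp 0.0034 -0.0633
padback far clamp 0.003 0.0353
stop 0.044 clamp 0.0602 -0.0873
stopback clamp 0.0741 -0.0874
jawfront clamp -0.0043 -0.0977
jawback clamp -0.0221 -0.0976
jawfront far clamp -0.0035 0.0442
padback clamp 0.0039 -0.0621
padback far clamp 0.0036 0.0335
knobtip clamp 0.0012 -0.137
```

```bash
python3 -m pendant '[[-0.044,-0.0215,0.06,0,0,0,0.06],[-0.044,-0.0215,0.12,0,0,0,0.06],[-0.044,-0.0215,0.165,0,0,0,0.06],[-0.044,-0.0215,0.165,0,0,0,0.06],[-0.044,-0.0215,0.165,0,0,0,0.06]]' 45
python3 -c "
from h import *
print(rel([.5152,-.2246,.065])[0].round(4))"; python3 m.py
```

```text
time_s: 22.65
tool_pos: [0.5169, -0.2251, 0.1144]
tcp_rot: [2.181, 2.257, 0.002]
ft_force: [-0.1, 0.3, 0.0]
finger_gap: 0.0599
grasp_force: 0.0
[ 0.0006 -0.0018  0.0494]
moment [-0.069  0.063  0.013] tau [0.035 0.15  0.003] yaw 1.95 j6 -0.465
```

```bash
python3 -m pendant '[[0,-0.0018,0.03,0,0,0,0.06],[0,-0.0018,0.0495,0,0,0,0.06],[0,-0.0018,0.0495,0,0,0,0.03],[0,-0.0018,0.0495,0,0,0,0.03],[0,-0.0018,0.0495,0,0,0,0.03],[0,-0.0018,0.0495,0,0,0,0.03]]' 45;python3 m.py
python3 -m pendant '[[0,0,0,0,0,2,0.03]]' 45 >/dev/null;python3 m.py
python3 -m pendant '[[0,0,0,0,0,2,0.03]]' 45 >/dev/null;python3 m.py
python3 -m pendant '[[0,0,0,0,0,2,0.03]]' 45 >/dev/null;python3 m.py
python3 -m pendant '[[0,0,0,0,0,2,0.03]]' 45 ;python3 m.py
```

```text
time_s: 23.4
tool_pos: [0.5153, -0.2252, 0.0652]
tcp_rot: [2.18, 2.256, 0.003]
ft_force: [0.3, 0.8, 6.7]
finger_gap: 0.037
grasp_force: 45.0
moment [ 0.001 -0.008  0.033] tau [-0.115  0.079  0.019] yaw 1.97 j6 -0.467
moment [ 0.06  -0.005  0.168] tau [-0.051  0.065 -0.138] yaw -0.06 j6 -0.432
moment [ 0.035 -0.016  0.148] tau [-0.04   0.054 -0.09 ] yaw -2.07 j6 -0.397
moment [ 0.048 -0.007  0.158] tau [-0.032  0.043 -0.089] yaw -4.06 j6 -0.362
time_s: 23.9
tool_pos: [0.5153, -0.2253, 0.0652]
tcp_rot: [2.333, 2.098, 0.003]
ft_force: [0.2, 0.3, 7.3]
finger_gap: 0.0369
grasp_force: 45.0
moment [0.035 0.08  0.205] tau [-0.025  0.032 -0.089] yaw -6.07 j6 -0.327
```

```bash
python3 -m pendant '[[0,0,0,0,0,0,0.06],[0,0,-0.015,0,0,0,0.06],[0,0,-0.05,0,0,0,0.06],[0.281,-0.0417,-0.05,0,0,-8,0.06],[0.281,-0.0417,-0.05,0,0,-8,0.06],[0.281,-0.0417,-0.05,0,0,-8,0.06],[0.281,-0.0417,-0.05,0,0,-8,0.06],[0.281,-0.0417,-0.05,0,0,-8,0.06]]' 45;
python3 -m pendant '[[0,0,0,0,0,0,0.06],[0,0,0,0,0,0,0.06],[0,0,0,0,0,0,0.06]]' 45
python3 -c "
from h import *
print(rel([.5033,.0585,.065])[0].round(4))"; python3 m.py
```

```text
time_s: 24.9
tool_pos: [0.5014, 0.0618, 0.1141]
tcp_rot: [2.18, 2.262, 0.002]
ft_force: [0.6, -0.1, 0.6]
finger_gap: 0.0599
grasp_force: 0.0
time_s: 25.28
tool_pos: [0.5019, 0.058, 0.1133]
tcp_rot: [2.184, 2.258, 0.0]
ft_force: [-0.5, -1.7, 0.5]
finger_gap: 0.0599
grasp_force: 0.0
[0.0005 0.0014 0.0483]
moment [-0.113  0.043 -0.039] tau [ 0.077  0.034 -0.003] yaw 1.88 j6 0.06
```

```bash
python3 -m pendant '[[0,0.0014,0.03,0,0,0,0.06],[0,0.0014,0.048,0,0,0,0.06],[0,0.0014,0.048,0,0,0,0.03],[0,0.0014,0.048,0,0,0,0.03],[0,0.0014,0.048,0,0,0,0.03],[0,0.0014,0.048,0,0,0,0.03]]' 45;python3 m.py
for i in 1; do :; done
python3 -m pendant '[[0,0,0,0,0,2,0.03],[0,0,0,0,0,4,0.03]]' 45 >/dev/null;python3 m.py
python3 -m pendant '[[0,0,0,0,0,2,0.03]]' 45 >/dev/null;python3 m.py
python3 -m pendant '[[0,0,0,0,0,2,0.03]]' 45 >/dev/null;python3 m.py
python3 -m pendant '[[0,0,0,0,0,2,0.03]]' 45 >/dev/null;python3 m.py
python3 -m pendant '[[0,0,0,0,0,2,0.03]]' 45 ;python3 m.py
```

```text
time_s: 26.02
tool_pos: [0.5037, 0.0588, 0.066]
tcp_rot: [2.182, 2.258, 0.001]
ft_force: [-0.1, -1.7, 3.5]
finger_gap: 0.0373
grasp_force: 45.0
moment [-0.515  0.115 -0.058] tau [ 0.546 -0.155 -0.063] yaw 1.98 j6 0.06
moment [-0.658  0.179  0.109] tau [ 0.874 -0.31  -0.088] yaw -2.1 j6 0.132
moment [-0.677  0.183  0.116] tau [ 0.878 -0.317 -0.084] yaw -4.1 j6 0.167
moment [-0.681  0.225  0.099] tau [ 0.882 -0.322 -0.083] yaw -6.1 j6 0.201
moment [-0.664  0.197  0.144] tau [ 0.886 -0.327 -0.072] yaw -8.1 j6 0.236
time_s: 26.78
tool_pos: [0.5036, 0.0588, 0.066]
tcp_rot: [2.407, 2.016, 0.001]
ft_force: [-1.0, -3.1, 5.2]
finger_gap: 0.0369
grasp_force: 45.0
moment [-0.667  0.166  0.147] tau [ 0.892 -0.332 -0.064] yaw -10.1 j6 0.271
```

```bash
python3 -m pendant '[[0,0,0,0,0,2,0.03]]' 45 >/dev/null;python3 m.py
python3 -m pendant '[[0,0,0,0,0,2,0.03]]' 45 >/dev/null;python3 m.py
python3 -m pendant '[[0,0,0,0,0,0,0.06],[0,0,-0.015,0,0,0,0.06],[0,0,-0.05,0,0,0,0.06],[-0.274,0.0777,-0.05,0,0,-16,0.06],[-0.274,0.0777,-0.05,0,0,-16,0.06],[-0.274,0.0777,-0.05,0,0,-16,0.06],[-0.274,0.0777,-0.05,0,0,-16,0.06],[-0.274,0.0777,-0.05,0,0,-16,0.06]]' 45;
python3 -m pendant '[[0,0,0,0,0,0,0.06],[0,0,0,0,0,0,0.06],[0,0,0,0,0,0,0.06]]' 45
python3 -c "
from h import *
print(rel([.5152,-.2248,.065])[0].round(4))"; python3 m.py
```

```text
moment [-0.601  0.222  0.133] tau [ 0.897 -0.338 -0.056] yaw -12.1 j6 0.306
moment [-0.664  0.247  0.185] tau [ 0.901 -0.343 -0.048] yaw -14.09 j6 0.341
time_s: 28.02
tool_pos: [0.5123, -0.2281, 0.116]
tcp_rot: [2.184, 2.256, 0.001]
ft_force: [0.2, 0.1, -0.5]
finger_gap: 0.0601
grasp_force: 0.0
time_s: 28.4
tool_pos: [0.5121, -0.2242, 0.1153]
tcp_rot: [-2.181, -2.261, -0.0]
ft_force: [0.0, -0.1, -0.2]
finger_gap: 0.0604
grasp_force: 0.0
[-0.0007  0.0031  0.0503]
moment [-0.105  0.085  0.002] tau [0.03  0.064 0.002] yaw 2.06 j6 -0.47
```

```bash
python3 -m pendant '[[0,0.003,0.03,0,0,0,0.06],[0,0.003,0.050,0,0,0,0.06],[0,0.003,0.050,0,0,0,0.03],[0,0.003,0.050,0,0,0,0.03],[0,0.003,0.050,0,0,0,0.03],[0,0.003,0.050,0,0,0,0.03]]' 45;python3 m.py
python3 -m pendant '[[0,0,0,0,0,2,0.03],[0,0,0,0,0,4,0.03]]' 45 >/dev/null;python3 m.py
python3 -m pendant '[[0,0,0,0,0,2,0.03]]' 45 >/dev/null;python3 m.py
python3 -m pendant '[[0,0,0,0,0,2,0.03]]' 45 >/dev/null;python3 m.py
python3 -m pendant '[[0,0,0,0,0,2,0.03]]' 45 >/dev/null;python3 m.py
python3 -m pendant '[[0,0,0,0,0,2,0.03]]' 45 >/dev/null;python3 m.py
python3 -m pendant '[[0,0,0,0,0,2,0.03]]' 45 ;python3 m.py
```

```text
time_s: 29.15
tool_pos: [0.5154, -0.2252, 0.0661]
tcp_rot: [2.182, 2.259, 0.001]
ft_force: [-1.4, 1.4, 4.9]
finger_gap: 0.0373
grasp_force: 45.0
moment [0.198 0.292 0.085] tau [-0.176 -0.545  0.08 ] yaw 1.98 j6 -0.468
moment [0.295 0.303 0.165] tau [-0.185 -0.697 -0.062] yaw -2.13 j6 -0.396
moment [0.262 0.338 0.261] tau [-0.176 -0.706 -0.052] yaw -4.12 j6 -0.361
moment [0.299 0.282 0.17 ] tau [-0.164 -0.715 -0.042] yaw -6.12 j6 -0.326
moment [0.298 0.37  0.186] tau [-0.154 -0.724 -0.031] yaw -8.12 j6 -0.291
moment [0.328 0.332 0.209] tau [-0.143 -0.734 -0.021] yaw -10.11 j6 -0.257
time_s: 30.02
tool_pos: [0.5153, -0.2252, 0.0661]
tcp_rot: [2.443, 1.974, 0.001]
ft_force: [-2.3, 2.2, 5.9]
finger_gap: 0.0373
grasp_force: 45.0
moment [0.28  0.333 0.197] tau [-0.133 -0.743 -0.012] yaw -12.11 j6 -0.222
```

```bash
python3 -m pendant '[[0,0,0,0,0,0,0.06],[0,0,-0.015,0,0,0,0.06],[0,0,-0.05,0,0,0,0.06],[0.275,-0.0708,-0.05,0,0,-14,0.06],[0.275,-0.0708,-0.05,0,0,-14,0.06],[0.275,-0.0708,-0.05,0,0,-14,0.06],[0.275,-0.0708,-0.05,0,0,-14,0.06],[0.275,-0.0708,-0.05,0,0,-14,0.06]]' 45;
python3 -m pendant '[[0,0,0,0,0,0,0.06],[0,0,0,0,0,0,0.06],[0,0,0,0,0,0,0.06]]' 45
python3 -c "
from h import *
print(rel([.5037,.0588,.065])[0].round(4))"; python3 m.py
```

```text
time_s: 31.02
tool_pos: [0.5033, 0.0609, 0.1162]
tcp_rot: [2.18, 2.261, 0.003]
ft_force: [0.9, -0.2, 0.0]
finger_gap: 0.0603
grasp_force: 0.0
time_s: 31.4
tool_pos: [0.5034, 0.0572, 0.1153]
tcp_rot: [2.184, 2.257, 0.0]
ft_force: [0.1, -0.2, 0.3]
finger_gap: 0.06
grasp_force: 0.0
[0.0016 0.0003 0.0503]
moment [-0.096  0.014  0.043] tau [ 0.077  0.031 -0.002] yaw 1.88 j6 0.058
```

```bash
python3 -m pendant '[[0.0016,0,0.03,0,0,0,0.06],[0.0016,0,0.050,0,0,0,0.06],[0.0016,0,0.050,0,0,0,0.03],[0.0016,0,0.050,0,0,0,0.03],[0.0016,0,0.050,0,0,0,0.03],[0.0016,0,0.050,0,0,0,0.03]]' 45;python3 m.py
python3 -m pendant '[[0,0,0,0,0,2,0.03]]' 45 >/dev/null;python3 m.py
python3 -m pendant '[[0,0,0,0,0,2,0.03]]' 45;python3 m.py
```

```text
time_s: 32.15
tool_pos: [0.5037, 0.0596, 0.066]
tcp_rot: [2.182, 2.258, 0.001]
ft_force: [-1.1, -3.1, 4.2]
finger_gap: 0.0373
grasp_force: 45.0
moment [-0.552  0.091 -0.043] tau [ 0.55  -0.211 -0.064] yaw 1.98 j6 0.061
moment [-0.572  0.121  0.264] tau [ 0.866 -0.31  -0.112] yaw -0.07 j6 0.098
time_s: 32.4
tool_pos: [0.5037, 0.0596, 0.066]
tcp_rot: [2.26, 2.179, 0.001]
ft_force: [-0.5, -3.7, 6.1]
finger_gap: 0.0373
grasp_force: 45.0
moment [-0.671  0.207  0.195] tau [ 0.896 -0.32  -0.027] yaw -2.09 j6 0.133
```

```bash
python3 -m pendant '[[0,0,0,0,0,0,0.06],[0,0,-0.015,0,0,0,0.06],[0,0,-0.06,0,0,0,0.06],[-0.2386,0.042,-0.213,0,0,-4,0.06],[-0.2386,0.042,-0.213,0,0,-4,0.06],[-0.2386,0.042,-0.213,0,0,-4,0.06],[-0.2386,0.042,-0.213,0,0,-4,0.06],[-0.2386,0.042,-0.213,0,0,-4,0.06]]' 45;
python3 -m pendant '[[0,0,0,0,0,0,0.06],[0,0,0,0,0,0,0.06],[0,0,0,0,0,0,0.06]]' 45
python3 - <<'E'
from h import *
im,K,P,s=wrist();np.savez("w5.npz",im=im,K=K,P=P);cv2.imwrite("pics/w5.png",cv2.resize(im[0:230,220:420],(520,598),interpolation=cv2.INTER_CUBIC))
E
```

```text
time_s: 33.4
tool_pos: [0.5372, -0.1823, 0.281]
tcp_rot: [2.183, 2.255, 0.003]
ft_force: [0.6, -0.0, 0.0]
finger_gap: 0.0601
grasp_force: 0.0
time_s: 33.78
tool_pos: [0.5361, -0.1786, 0.2773]
tcp_rot: [-2.18, -2.259, 0.001]
ft_force: [-1.1, -0.1, 0.1]
finger_gap: 0.0602
grasp_force: 0.0
```

View pics/w5.png

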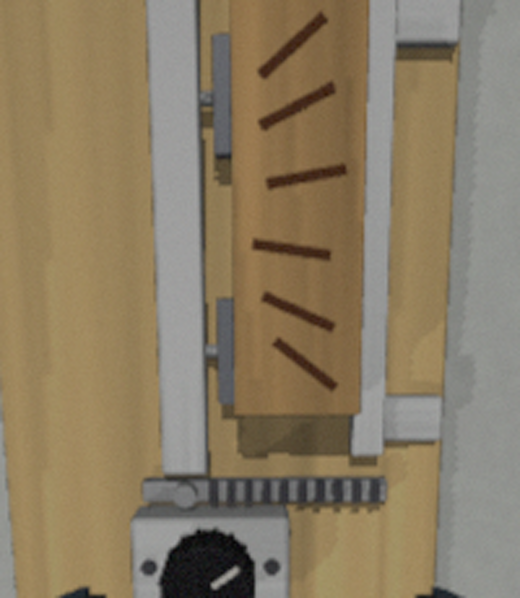

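The final view shows the jaw square, the block flush on the stop, and the jaw-to-pad gap down from ~19 to ~13 crop px. That is about 2.4 mm of spring, or ~14 N, which agrees with the knob torque.

```bash
python3 -c "
from workcell import hand_in;print(hand_in())"
```

```text
the job is handed in; nothing more can be done
None
```

The block is flat in the clamp and pinched squarely against the back stop at an estimated 14 N (from knob torque and spring compression), both knobs are released, and the job was handed in at about 34 s; no verdict came back.

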